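Snap the bin-card clamp shut, then hold the spring clip open around the card

TASK

First press the card stand's open foot clamp (the hinged metal flap) down until its catch snaps and holds it shut by itself. Then squeeze the grips of the larger spring clip so that its jaws open fully, lift it off its parking rack, and lower it over the middle of the card's top edge so that the wide-open jaws reach down on both sides of the card, with no part of the clip touching the card: a colleague will slip a delivery note in. Finish while still holding the clip squeezed open there, and leave the small clip and everything else where they are.

Things in the scene. Friction and masses are not known exactly. Their poses are not given: they have to be found in the camera images.
- stand: fixed card stand: grey base 180 x 130 x 20 mm with a rigid upright card 3 mm thick, 110 mm wide, its top edge 100 mm above the table. Origin on the table under the card's centre. x is normal to the card and points to the side where the clamp flap lies, y runs along the card, z up. It stands at a random place and yaw.
- card_edge (a point): middle of the card's top edge, 100 mm above the table; axes as the stand's (x normal to the card's faces, y along the edge)
- cover (a joint): angle of the clamp flap, rad: 0 shut (flat, hard stop), starts at 0.45 to 0.7, free end up. Hinge 18 mm from the card on the stand's +x side, 30 mm up, parallel to the card; the flap is a plate reaching 86 mm from it, 90 mm wide. A weak spring lifts it; in the last 0.13 rad its end passes a spring catch (5 to 10 N on the pad), which then holds it at about 0
- cover_pad (a point): centre of the top of the rubber thumb pad (30 x 50 mm) on the flap, 62 mm from the hinge; moves with the flap. Shut, it is 80 mm from the card on the stand's +x side and 35 mm above the table
- clip_grip (a point): larger spring clip (jaws 50 mm wide, 87 mm tall, 60 g), parked jaws down on the rack. The point half-way between its grips: two black pads 30 mm along y, 22 high, 56 mm over their top edges along x (leaning out 0.4 rad, upright when squeezed); 76 mm above the jaw tips, 96 mm above the table. Squeeze along x to open the jaws; y runs along the jaws and the fin, z up. It rides on the -x side lever
- clip_jaw (a joint): the larger clip's jaw angle, rad: 0 parked on the 4 mm fin, -0.09 shut on nothing, 0.80 fully open at its stop. Squeezing the grips takes 5 N to start and 10 N to the stop; they are then 18 mm over their outsides, and the jaw tips, 36 mm apart, lie 78 mm below the grips' line; the mouth is 33 mm deep up to the pivot. Squeezed hard and fast it may sit tilted in the grip by 0.1 rad; let go, it snaps shut
- clip_tip_a (a point): inner edge of the larger clip's jaw on the clip's -x side, 1 mm above its tip, middle of its width
- clip_tip_b (a point): the same on the other jaw, on the clip's +x side
- rack: fixed parking rack: dark base 70 x 190 x 8 mm with a fin along its y, 180 mm long, 4 mm thick, top 40 mm above the table; the fin widens to an 8 mm shoulder below 20 mm; origin under its centre on the table. Both clips sit on the fin, jaw tips on the shoulder, one near each end, 90 mm apart (which is where varies)
- small_clip_mid (a point): pivot of the small spring clip (28 mm wide, 59 mm tall), same make as the larger one, parked on the same fin; not to be disturbed
- tape_mid (a point): bystander: white tape roll, 90 mm across, 22 mm high; its centre
- driver_grip (a point): bystander: screwdriver lying on the table; its handle
- nipple_mid (a point): bystander: brass pipe nipple standing upright, 36 mm across, 46 mm high; its centre
- sealant_mid (a point): bystander: bottle, 48 mm across, 120 mm high; its centre
- socket_mid (a point): bystander: steel pipe socket, 42 mm across, 34 mm high; its centre
- gasket_mid (a point): bystander: black rubber ring, 60 mm across, 12 mm high; its centre
Not all that is in view belongs to the job. What is shaped like the part that bears clip_grip but orange or purple is not meant.

How it is judged:
By the outcome, as a careful person would: the job done as asked, in the order asked, and still so for the second after the job is handed in, while the arm keeps its last pose, push and grip.
It also fails if it takes over 54 s, if anything falls off the work surface, if the arm or the gripper's body presses on something with over 40 N, if the wrist force passes 120 N, or if a joint passes its speed limit or range.

ROBOT

A 6-joint arm with a two-finger parallel gripper is mounted at the origin on the work surface. World frame = base frame: x ahead of the robot, y to its left, z up, the work surface at z = 0. Lengths are in m, angles in rad, forces in N, time in s.
With the tool pointing down it reaches from about 0.275 to 0.725 m from the base axis. Payload 15.9 kg.
Tool frame: the origin (TCP) lies midway between the tips of the shut fingers; the grasp point (between the pads) lies 19 mm behind it; z points along the fingers, y is the line along which they close (so a half turn about z gives the same grasp; the last joint's range is limited). The gripper opens to 85 mm and grips with 20 to 120 N. Pads are 22 mm wide; open, the fingers measure 114 mm over their backs; the gripper's body (76 mm by 85 mm) begins 54 mm behind the grasp point. The pads swing forward as they close: fully open they stand 13 mm farther back than shut.
Start: joints at [-1.135, 0.213, -0.034, 1.323, 0, 1.571], TCP at [0.211, -0.453, 0.231] pointing down, gripper open.
Joint ranges: [-2.98, 2.98], [-0.74, 1.72], [-1.14, 1.35], [-2.1, 2.04], [-1.57, 1.44], [-3.14, 3.14]. Speed limits (rad/s): [1.89, 1.89, 2.39, 2.57, 3.14, 3.14].

INTERFACE

Orientations are given as a rotation vector (axis times angle).
In Python, from station import arm gives the robot as it stands. The module is installed in compiled form; this text tells all that it offers.
- The arm moves only by the shell command python3 -m inch 'ROWS' [FORCE]. ROWS is JSON, a list that holds one entry, the list of rows, each a list of 7 numbers: the shift along the tool's x, y, z in mm, then the turn, a rotation vector about the tool's x, y, z in degrees, then the opening, from 0 (shut) to 1 (fully open). In form: [[[tx, ty, tz, rx, ry, rz, fingers], ...]]. A call has 1 to 20 rows; each row shifts and turns the commanded pose from where the row before left it, along the tool's axes as they then stand; what a row does not reach is not made up. A row lasts 1/8 s, in which the tool goes at most 62.5 mm and 10.7 degrees, less where a joint would pass 70% of its speed; a pose out of reach is approached as far as the arm can. A call is refused whole if a number of a shift passes 62.5 or a number of a turn 10.7, either way. A call with a gripper value outside its range is refused whole. The fingers move at their own pace and stop on an object; FORCE is the grip in N (left out, the last holds). Time passes only in rows, so rows that do not move let the fingers close. It gives the time, the measured TCP pose, the force, the opening and the grip force at its end, in the units of the state.
- arm.read_state(): the state, without advancing time (a new reading comes with each control period).
- arm.capture(name): name is "scene" or "side" or "wrist"; returns (picture, depth): 480x640x3 uint8, red, green, blue; 480x640 float32, m along the optical axis (not along the pixel's ray), 0 where there is no reading.
- arm.calibration(name): a dict with "vertical_fov" (degrees; the focal length in pixels is half the picture's height over the tangent of half this angle, whatever the lens; pixels are square), "cx", "cy" (the principal point, pixels), "eye" and "rotation" of the camera in the world. Camera axes: x right, y up, looking along -z (the intrinsics and any distortion apply to the point x, -y, -z); pixel columns grow to the right and rows downward; lengths in m; the calibration is good to about 2 mm. The wrist camera is an equidistant fisheye: a pixel r from the principal point sees the ray r / f radians off the axis. A picture is of the moment at which its call begins: read the wrist's pose just before it. calibration takes no time and is no camera call; for the wrist camera it gives the pose at the moment of the call.
- arm.close_job(): hands the job in; it is judged then, once.
The state is a dict: "time_s": time; "joint_pos": joint angles; "joint_velocities": joint speeds; "effort": joint torques, N m; "tcp_pos": TCP position; "tcp_rot": TCP orientation; "wrist_force": force on the tool from outside, world axes, zero at the start; "ft_torque": the same for the moment, N m; "opening": finger opening in m; "gripper_force": force on a finger pad.
Only numpy, scipy, OpenCV 4.12 (cv2) and the standard library are available. Lean on these libraries where they do the work, as an engineer would, in place of code of your own. Each camera call takes 0.05 s, during which the arm holds its last target. There are 200 camera calls.

## Working session

There is one attempt and no reset: what is moved stays moved. The work goes in short steps, Python scripts to look and compute and a shell command to move; the robot and the scene stay as the last step left them, time stands still between calls to the robot, and variables do not carry over. Pictures are saved under pics/ and viewed, at most 10 in all, crops included, and the job is handed in when it is done.

```bash
mkdir -p pics
cat > h.py <<'E'
import numpy as np, cv2
from station import arm
from scipy.spatial.transform import Rotation as R
def Rm(r):
    r=np.array(r,float); return r if r.shape==(3,3) else R.from_rotvec(r).as_matrix()
def cap(n):
    c=arm.calibration(n); p,d=arm.capture(n); return p,d,c
def ray(c,n,u,v):
    f=240/np.tan(np.radians(c["vertical_fov"])/2)
    x=(np.asarray(u,float)-c["cx"])/f; y=-(np.asarray(v,float)-c["cy"])/f
    if n=="wrist":
        r=np.hypot(x,y)+1e-12; s=np.sin(r)/r; k=np.stack([x*s,y*s,-np.cos(r)],-1)
    else: k=np.stack([x,y,-np.ones_like(x)],-1)
    return np.array(c["eye"]),k@Rm(c["rotation"]).T
def onz(c,n,u,v,z):
    e,k=ray(c,n,u,v); return e+k*((z-e[2])/k[...,2:3])
def cloud(c,n,d):
    v,u=np.mgrid[0:480,0:640]; e,k=ray(c,n,u,v)
    kz=-(k@Rm(c["rotation"]))[...,2:3]
    P=e+k/kz*d[...,None]; P[d<=0]=np.nan; return P
def save(n,p): cv2.imwrite("pics/%s.png"%n,p[...,::-1])
E
python3 - <<'E'
from h import *
ims=[]
for n in("scene","side","wrist"):
    p,d,c=cap(n); np.savez("/tmp/%s.npz"%n,p=p,d=d); print(n,c,(d>0).mean()); 
    save(n,p)
print(arm.read_state())
E
```

```text
scene {'vertical_fov': 54.91080809417763, 'cx': 319.0117599439716, 'cy': 244.13700231724735, 'eye': array([0.90946044, 0.66323887, 0.96552453]), 'rotation': array([0.26721486, 0.9392154 , 2.48036429])} 0.9959407552083334
side {'vertical_fov': 48.50643383499149, 'cx': 312.14260890044176, 'cy': 237.6662731127775, 'eye': array([-0.11704008,  0.58927453,  0.76276918]), 'rotation': array([ 0.43892347, -1.0627508 , -2.13512923])} 0.9958430989583333
wrist {'vertical_fov': 65.70646984690485, 'cx': 314.8138661708604, 'cy': 233.27358529055977, 'eye': array([ 0.27608955, -0.42106904,  0.37409232]), 'rotation': array([-0.25589645,  0.16368389, -1.12716988])} 0.9906998697916667
{'time_s': 0.15, 'joint_pos': array([-1.13495203e+00,  2.13289108e-01, -3.48928118e-02,  1.32347923e+00,
        4.28691390e-05,  1.57081984e+00]), 'joint_velocities': array([ 0.00142141, -0.00244118,  0.00192244,  0.00037603, -0.00105586,
        0.00077548]), 'effort': array([-1.02380549e-03, -6.86410117e+01,  4.87243044e+01,  1.31730654e-02,
       -7.11675625e-05,  2.65219876e-05]), 'tcp_pos': array([ 0.21099462, -0.4530245 ,  0.23091564]), 'tcp_rot': array([-3.06646473e+00, -6.78996036e-01,  2.27907634e-04]), 'wrist_force': array([-0.57815922,  0.9285941 ,  0.37927995]), 'ft_torque': array([-0.00457376,  0.03940797, -0.01416117]), 'gripper_force': 0.0, 'opening': 0.08589832854627603}
```

View pics/scene.png

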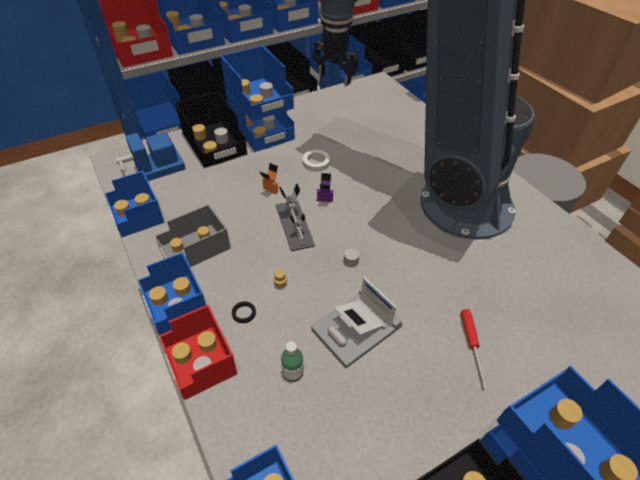

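View pics/side.png

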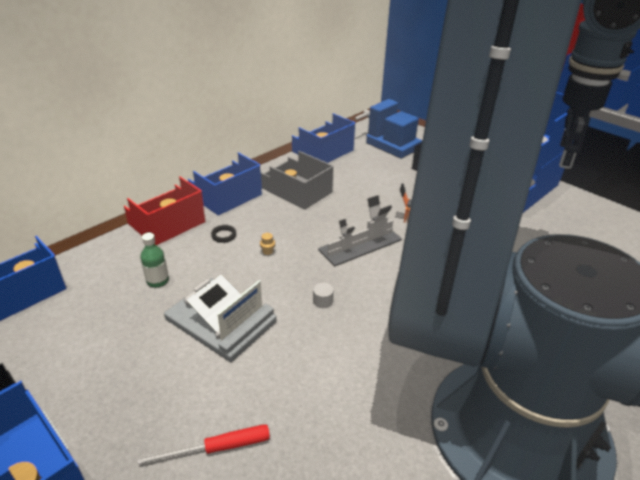

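The scene view shows the stand at about (355,325), with the flap up and its black pad at (352,317). The rack is at (295,222): the larger grey clip is near (290,195) and the small one near (299,222). The orange (270,178) and purple (325,187) look-alikes stand off the rack. In the side view the card is at (240,308) and the larger clip at (377,215).

Run:
```python
from h import *
C={}
for n in("scene","side"):
    z=np.load("/tmp/%s.npz"%n); c=arm.calibration(n); C[n]=(z["p"],cloud(c,n,z["d"]))
def box(n,u0,v0,u1,v1): p,P=C[n]; return p[v0:v1,u0:u1].reshape(-1,3),P[v0:v1,u0:u1].reshape(-1,3)
# base top of stand z~.02
for n,b in(("scene",(300,275,410,370)),("side",(155,265,285,365))):
    p,P=box(n,*b); print(n,"table z",np.nanmedian(P[:,2]))
    m=(P[:,2]>.012)&(P[:,2]<.026); r=cv2.minAreaRect((P[m][:,:2]*1000).astype(np.float32)); print(" base",r)
    m=(P[:,2]>.05)
    Q=P[m]; top=Q[Q[:,2]>.088]; r=cv2.minAreaRect((top[:,:2]*1000).astype(np.float32)); print(" cardtop",r,top[:,2].max(),len(top))
    dark=(p.max(1)<50)&(P[:,2]>.03); print(" pad",dark.sum(),P[dark].mean(0),np.nanmin(P[dark],0),np.nanmax(P[dark],0))
for n,b in(("scene",(265,180,325,255)),("side",(315,190,405,265))):
    p,P=box(n,*b); 
    m=(P[:,2]>.004)&(P[:,2]<.012); r=cv2.minAreaRect((P[m][:,:2]*1000).astype(np.float32)); print(n,"rack",r, cv2.boxPoints(r).tolist())
    for lo,hi in((.03,.05),(.05,.075),(.075,.12)):
        m=(P[:,2]>lo)&(P[:,2]<hi); print(lo,P[m].round(3)[::max(1,m.sum()//25)].tolist())
for n,b in(("scene",(230,150,420,400)),("side",(100,180,420,380))):
    p=C[n][0][b[1]:b[3],b[0]:b[2]]; 
    s=min(780/p.shape[1],590/p.shape[0]); save(n+"_c",cv2.resize(p,None,fx=s,fy=s,interpolation=2))
```

```text
scene table z 0.0010288230032453605
 base ((528.8265380859375, 202.60751342773438), (179.49000549316406, 131.65951538085938), 8.88487434387207)
 cardtop ((468.7793884277344, 192.46786499023438), (6.201008319854736, 110.41777801513672), 8.838057518005371) 0.1030117186849645 159
 pad 117 [0.53966372 0.20393937 0.06305307] [0.52532231 0.18154073 0.05514376] [0.553121   0.22794128 0.0714768 ]
side table z 0.0017553784878380219
 base ((569.4169921875, 210.93234252929688), (267.7191467285156, 130.92779541015625), 8.699475288391113)
 cardtop ((468.6354675292969, 194.09237670898438), (6.652832984924316, 110.84645080566406), 8.516424179077148) 0.10220220415381598 294
 pad 116 [0.53719105 0.21190142 0.06236351] [0.52595646 0.18826462 0.05529793] [0.54856377 0.22757923 0.06925931]
scene rack ((471.181640625, -215.5685577392578), (293.7701416015625, 174.82469177246094), 67.84400939941406) [[334.8291015625, -318.6419372558594], [496.7448425292969, -384.573486328125], [607.5341796875, -112.49517822265625], [445.6184387207031, -46.563629150390625]]
0.03 [[0.508, -0.35, 0.044], [0.505, -0.352, 0.038
[... 3466 characters left out ...]
0.067], [0.498, -0.133, 0.058], [0.499, -0.125, 0.055]]
0.075 [[0.51, -0.32, 0.083], [0.512, -0.231, 0.108], [0.509, -0.221, 0.108], [0.511, -0.224, 0.103], [0.51, -0.226, 0.1], [0.508, -0.228, 0.097], [0.505, -0.228, 0.096], [0.505, -0.233, 0.091], [0.502, -0.232, 0.09], [0.503, -0.235, 0.085], [0.502, -0.237, 0.082], [0.503, -0.231, 0.082], [0.508, -0.215, 0.084], [0.463, -0.211, 0.108], [0.5, -0.224, 0.081], [0.461, -0.22, 0.102], [0.472, -0.203, 0.102], [0.503, -0.214, 0.079], [0.466, -0.217, 0.095], [0.469, -0.206, 0.097], [0.47, -0.209, 0.092], [0.472, -0.218, 0.084], [0.481, -0.201, 0.082], [0.476, -0.214, 0.076], [0.522, -0.142, 0.076], [0.491, -0.134, 0.077], [0.491, -0.121, 0.076]]
```

View pics/side_c.png

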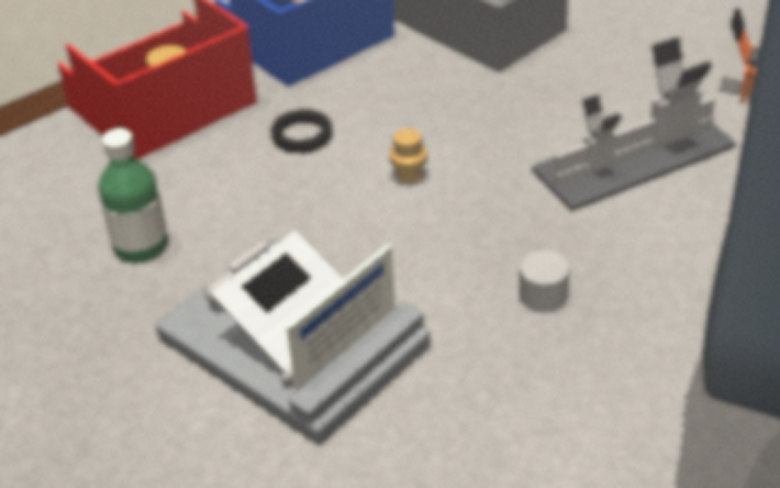

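```bash
cat >> h.py <<'E'
def plan(pos,ydeg,n,p0=None,R0=None):
    """n equal rows (shift mm, turn deg) that take the TCP to pos, tool down, tool y at world angle ydeg"""
    s=arm.read_state(); p0=s["tcp_pos"] if p0 is None else p0; R0=Rm(s["tcp_rot"]) if R0 is None else R0
    a=np.radians(ydeg); y=np.array([np.cos(a),np.sin(a),0]); z=np.array([0,0,-1.]); T=np.stack([np.cross(y,z),y,z],1)
    w=R.from_matrix(R0.T@T).as_rotvec()/n; dR=R.from_rotvec(w).as_matrix()
    S=sum(np.linalg.matrix_power(dR,k) for k in range(n))
    t=np.linalg.solve(S,R0.T@(np.array(pos)-p0))*1000
    print(n,"rows:",t.round(2).tolist(),np.degrees(w).round(2).tolist())
E
python3 -c "
from h import *
plan([.549,.2055,.12],8.7,18)"
```

```text
18 rows: [44.03, -2.34, 6.17] [-0.0, -0.0, -4.1]
```

```bash
python3 -m inch '[[[44,-2.3,6.2,0,0,-4.1,0],[44,-2.3,6.2,0,0,-4.1,0],[44,-2.3,6.2,0,0,-4.1,0],[44,-2.3,6.2,0,0,-4.1,0],[44,-2.3,6.2,0,0,-4.1,0],[44,-2.3,6.2,0,0,-4.1,0],[44,-2.3,6.2,0,0,-4.1,0],[44,-2.3,6.2,0,0,-4.1,0],[44,-2.3,6.2,0,0,-4.1,0],[44,-2.3,6.2,0,0,-4.1,0],[44,-2.3,6.2,0,0,-4.1,0],[44,-2.3,6.2,0,0,-4.1,0],[44,-2.3,6.2,0,0,-4.1,0],[44,-2.3,6.2,0,0,-4.1,0],[44,-2.3,6.2,0,0,-4.1,0],[44,-2.3,6.2,0,0,-4.1,0],[44,-2.3,6.2,0,0,-4.1,0],[44,-2.3,6.2,0,0,-4.1,0],[0,0,0,0,0,0,0]]]'
python3 -c "
from h import *
plan([.549,.2055,.04],8.7,6)"
```

```text
time_s: 2.52
tcp_pos: [0.548, 0.207, 0.1188]
tcp_rot: [-2.039, -2.388, 0.002]
wrist_force: [-0.5, 0.1, -0.5]
opening: 0.0001
gripper_force: 0.0
6 rows: [-0.28, 0.14, 13.13] [-0.01, -0.0, 0.05]
```

```bash
python3 -m inch '[[[-1,1,14,0,0,0,0],[0,0,15,0,0,0,0],[0,0,15,0,0,0,0],[0,0,15,0,0,0,0],[0,0,10,0,0,0,0],[0,0,5,0,0,0,0],[0,0,4,0,0,0,0],[0,0,3,0,0,0,0],[0,0,0,0,0,0,0]]]'
```

```text
time_s: 3.65
tcp_pos: [0.5505, 0.2039, 0.039]
tcp_rot: [2.045, 2.384, 0.001]
wrist_force: [1.1, 0.2, 0.6]
opening: -0.0001
gripper_force: 0.3
```

```bash
python3 -m inch '[[[0,0,2,0,0,0,0],[0,0,0,0,0,0,0]]]'; python3 -m inch '[[[0,0,2,0,0,0,0],[0,0,0,0,0,0,0]]]';python3 -m inch '[[[0,0,1.5,0,0,0,0],[0,0,0,0,0,0,0]]]'
```

```text
time_s: 3.9
tcp_pos: [0.5504, 0.2039, 0.0368]
tcp_rot: [2.045, 2.385, 0.001]
wrist_force: [2.6, -0.1, 3.6]
opening: -0.0
gripper_force: 1.3
time_s: 4.15
tcp_pos: [0.5504, 0.2039, 0.0349]
tcp_rot: [2.045, 2.385, 0.001]
wrist_force: [1.8, 0.1, 5.8]
opening: 0.0003
gripper_force: 3.0
time_s: 4.4
tcp_pos: [0.5506, 0.2039, 0.0347]
tcp_rot: [2.045, 2.384, 0.002]
wrist_force: [-5.7, -2.9, 26.4]
opening: 0.0002
gripper_force: 13.4
```

```bash
python3 -m inch '[[[0,0,-10,0,0,0,0],[0,0,-50,0,0,0,0.5],[0,0,-60,0,0,0,1],[0,0,-50,0,0,0,1],[0,0,0,0,0,0,1]]]'
python3 - <<'E'
from h import *
for n in("side","scene"):
    p,d,c=cap(n); P=cloud(c,n,d)
    x=np.array([.9885,.151]);r=(P[...,:2]-[.4687,.1932]); a=r@x; b=r@np.array([-.151,.9885])
    for lo,hi in((.03,.06),(.065,.095),(.09,.1)):
        m=(a>lo)&(a<hi)&(abs(b)<.025); print(n,lo,np.nanpercentile(P[m][:,2],[10,50,90]))
p,d,c=cap("wrist");save("w1",p)
E
```

```text
time_s: 5.03
tcp_pos: [0.5515, 0.2043, 0.207]
tcp_rot: [2.043, 2.383, 0.008]
wrist_force: [0.2, -0.3, -0.4]
opening: 0.072
gripper_force: 0.0
side 0.03 [0.27625619 0.40764679 0.56256254]
side 0.065 [0.03330141 0.03774177 0.47493311]
side 0.09 [0.03293438 0.29403437 0.31455916]
scene 0.03 [0.0303678  0.27982289 0.71766914]
scene 0.065 [0.03309076 0.71589991 0.71752215]
scene 0.09 [0.03148519 0.71466274 0.71683469]
```

View pics/w1.png

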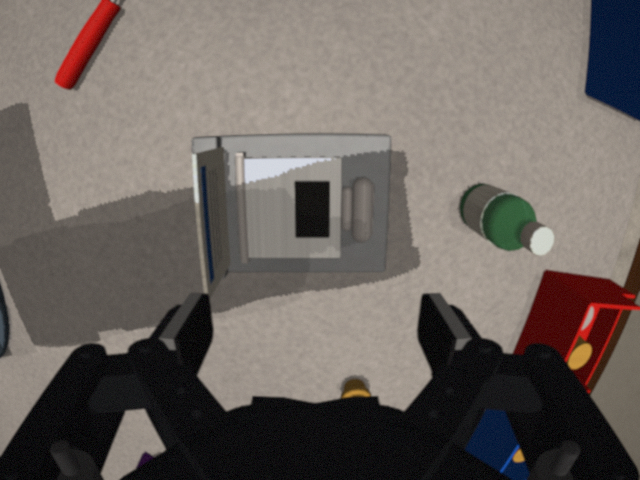

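The flap lies flat (pad and plate at about z 33 mm, not sprung back), so the catch holds. Next, the rack.

Run:
```python
from h import *
p,d,c=cap("wrist"); P=cloud(c,"wrist",d)
m=(P[...,2]>.088)&(P[...,2]<.106)&(abs(P[...,0]-.469)<.03)&(abs(P[...,1]-.193)<.08)
print("card",m.sum(),cv2.minAreaRect((P[m][:,:2]*1000).astype(np.float32)),P[m][:,2].max())
plan([.473,-.276,.24],-14.7,13)
```

```text
card 1366 ((468.15972900390625, 193.7489013671875), (4.446156024932861, 110.51716613769531), 8.672913551330566) 0.10217984419105469
13 rows: [-37.33, -4.58, -2.91] [-0.01, 0.0, 1.81]
```

```bash
python3 -m inch '[[[-37.3,-4.6,-2.9,0,0,1.8,1],[-37.3,-4.6,-2.9,0,0,1.8,1],[-37.3,-4.6,-2.9,0,0,1.8,1],[-37.3,-4.6,-2.9,0,0,1.8,1],[-37.3,-4.6,-2.9,0,0,1.8,1],[-37.3,-4.6,-2.9,0,0,1.8,1],[-37.3,-4.6,-2.9,0,0,1.8,1],[-37.3,-4.6,-2.9,0,0,1.8,1],[-37.3,-4.6,-2.9,0,0,1.8,1],[-37.3,-4.6,-2.9,0,0,1.8,1],[-37.3,-4.6,-2.9,0,0,1.8,1],[-37.3,-4.6,-2.9,0,0,1.8,1],[-37.3,-4.6,-2.9,0,0,1.8,1],[0,0,0,0,0,0,1],[0,0,0,0,0,0,1]]]'
python3 - <<'E'
from h import *
p,d,c=cap("wrist"); P=cloud(c,"wrist",d); save("w2",p)
np.savez("/tmp/w2.npz",p=p,P=P)
f=lambda m:cv2.minAreaRect((P[m][:,:2]*1000).astype(np.float32))
near=(abs(P[...,0]-.495)<.09)&(abs(P[...,1]+.18)<.13)
m=near&(P[...,2]>.034)&(P[...,2]<.042); print("fin",m.sum(),f(m),np.median(P[m],0)); X=P[m]; np.save("/tmp/fin.npy",X)
m=near&(P[...,2]>.004)&(P[...,2]<.012); print("base",m.sum(),f(m))
m=near&(P[...,2]>.082)&(p.max(-1)<60); n,l,s,ce=cv2.connectedComponentsWithStats(m.astype(np.uint8))
for k in range(1,n):
    if s[k,4]>30: print(s[k],P[l==k].mean(0).round(4),np.nanmin(P[l==k],0).round(4),np.nanmax(P[l==k],0).round(4),f(l==k))
E
```

```text
time_s: 7.1
tcp_pos: [0.4734, -0.2749, 0.24]
tcp_rot: [-2.485, -1.919, 0.001]
wrist_force: [0.2, 0.1, 0.1]
opening: 0.0856
gripper_force: 0.0
fin 627 ((499.9989013671875, -175.00711059570312), (180.03143310546875, 11.880380630493164), 78.72236633300781) [ 0.49901805 -0.17485637  0.04064045]
base 7913 ((504.31793212890625, -176.4742889404297), (190.5944061279297, 81.69469451904297), 76.94791412353516)
[280 127  20  40 711] [ 0.4687 -0.2132  0.1014] [ 0.4595 -0.2292  0.0877] [ 0.4776 -0.1977  0.1092] ((468.575439453125, -213.428955078125), (30.302658081054688, 12.727867126464844), 77.1480941772461)
[335 126  19  40 707] [ 0.5088 -0.2231  0.1011] [ 0.4994 -0.2385  0.0828] [ 0.5176 -0.2081  0.1095] ((508.88037109375, -223.19573974609375), (29.952621459960938, 12.7255220413208), 76.47901916503906)
[    0   295   630   185 59617] [ 0.4759 -0.2636  0.323 ] [ 0.4051 -0.3013  0.2542] [ 0.5483 -0.2423  0.3496] ((474.84698486328125, -269.58074951171875), (34.375606536865234, 148.17686462402344), 75.23579406738281)
```

View pics/w2.png

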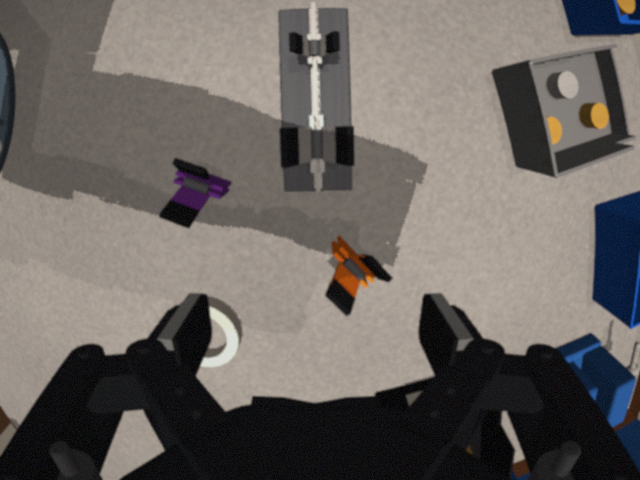

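On-rack candidates: the larger grey clip at (317,145), with pads at (289,146) and (344,146), and the small grey clip at (315,43). Off-rack: purple (193,190) and orange (353,275), which are decoys. The grey one with 30 mm pads at z≈0.10 fits; I'll confirm it in a crop.

Run:
```python
from h import *
p=np.load("/tmp/w2.npz")["p"]; save("w2c",cv2.resize(p[0:210,250:390],None,fx=2.8,fy=2.8,interpolation=2))
X=np.load("/tmp/fin.npy")[:,:2].astype(np.float32)*1000
for i in range(4):
    vx,vy,x0,y0=cv2.fitLine(X,cv2.DIST_HUBER,0,.01,.01).ravel(); r=(X-[x0,y0])@np.array([vy,-vx]); X=X[abs(r)<max(2.2,1.5*np.std(r))]
print(len(X),x0,y0,np.degrees(np.arctan2(vy,vx)))
g=np.array([488.7,-218.3]); print("offset of grip from fin",(g-[x0,y0])@np.array([vy,-vx]))
plan([.4887,-.2183,.13],-13.2,4)
plan([.4887,-.2183,.076],-13.2,7)
```

```text
595 498.95462 -174.16754 76.89695
offset of grip from fin 0.01733461143793713
4 rows: [14.57, 0.25, 27.55] [-0.02, -0.01, -0.35]
7 rows: [8.32, 0.16, 23.46] [-0.01, -0.0, -0.2]
```

View pics/w2c.png

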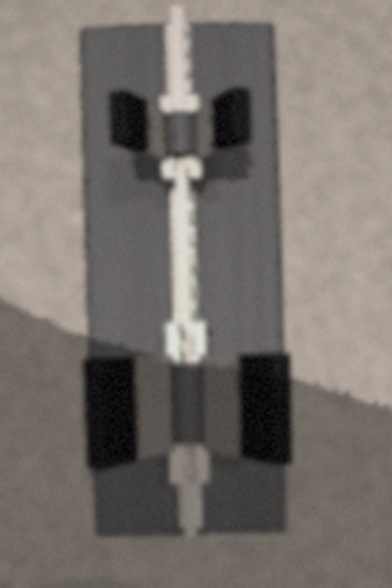

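Confirmed: the larger grey clip sits on the fin at the near end and its grip axis is at -13.1°.

```bash
python3 -m inch '[[[29,0.5,10,0,0,-0.75,1],[29,0.5,30,0,0,-0.75,1],[0,0,40,0,0,0,1],[0,0,40,0,0,0,1],[0,0,30,0,0,0,1],[0,0,18,0,0,0,1],[0,0,0,0,0,0,0.85],[0,0,0,0,0,0,0.75],[0,0,0,0,0,0,0.75]]]' 20
```

```text
time_s: 8.28
tcp_pos: [0.4895, -0.2195, 0.0738]
tcp_rot: [2.46, 1.953, 0.001]
wrist_force: [0.9, 0.2, 0.8]
opening: 0.064
gripper_force: 0.0
```

```bash
python3 -m inch '[[[0,0,0,0,0,0,0.7],[0,0,0,0,0,0,0.66],[0,0,0,0,0,0,0.62],[0,0,-0.3,0,0,0,0.58],[0,0,-0.3,0,0,0,0.54],[0,0,-0.3,0,0,0,0.5],[0,0,-0.3,0,0,0,0.46],[0,0,-0.3,0,0,0,0.42],[0,0,-0.3,0,0,0,0.38],[0,0,-0.3,0,0,0,0.34],[0,0,-0.3,0,0,0,0.3],[0,0,0,0,0,0,0.26],[0,0,0,0,0,0,0.22],[0,0,0,0,0,0,0.19],[0,0,0,0,0,0,0.16],[0,0,0,0,0,0,0.12],[0,0,0,0,0,0,0.05],[0,0,0,0,0,0,0],[0,0,0,0,0,0,0],[0,0,0,0,0,0,0]]]' 20
python3 - <<'E'
from h import *
print(arm.read_state()["wrist_force"])
p,d,c=cap("wrist"); save("w3",p[160:460,150:500])
E
```

```text
time_s: 10.78
tcp_pos: [0.4889, -0.2195, 0.0753]
tcp_rot: [-2.461, -1.953, -0.0]
wrist_force: [0.3, -0.0, -1.4]
opening: 0.0176
gripper_force: 22.3
[ 0.34092348 -0.02425174 -1.44297374]
```

View pics/w3.png

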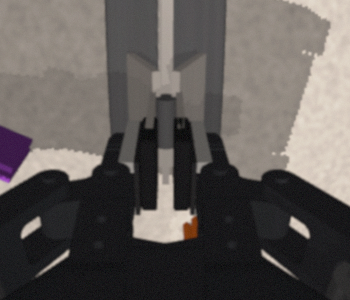

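The opening is 17.6 mm, so the grips are at their stop with the jaws spread clear of the fin (crop (165,85)). Lifting.

```bash
python3 -m inch '[[[0,0,-3,0,0,0,0],[0,0,-8,0,0,0,0],[0,0,-15,0,0,0,0],[0,0,-25,0,0,0,0],[0,0,-30,0,0,0,0],[0,0,-30,0,0,0,0],[0,0,-25,0,0,0,0],[0,0,-12,0,0,0,0],[0,0,0,0,0,0,0]]]' 25
python3 - <<'E'
from h import *
plan([.4682,.1937,.205],8.67,16)
p,d,c=cap("side"); e=np.array(c["eye"]); s=arm.read_state(); f=240/np.tan(np.radians(c["vertical_fov"])/2)
def px(q):
    k=Rm(c["rotation"]).T@(q-e); return c["cx"]-f*k[0]/k[2], c["cy"]+f*k[1]/k[2]
u,v=map(int,px(s["tcp_pos"]-[0,0,.03])); print(u,v); save("s3",cv2.resize(p[max(0,v-80):v+80,max(0,u-100):u+100],None,fx=3,fy=3,interpolation=2))
E
```

```text
time_s: 11.95
tcp_pos: [0.4893, -0.2196, 0.224]
tcp_rot: [2.46, 1.952, 0.001]
wrist_force: [0.0, -0.4, -1.4]
opening: 0.0177
gripper_force: 25.5
16 rows: [25.89, -2.65, 1.18] [0.0, 0.0, -1.36]
383 167
```

View pics/s3.png

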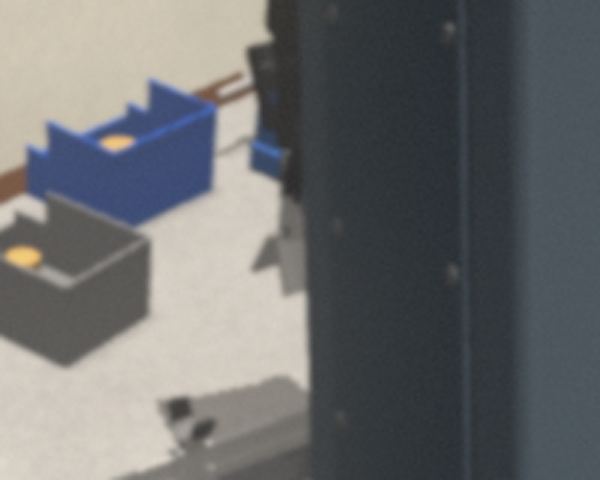

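The clip hangs in the gripper with its jaws spread (crop (280,260)), and the small clip is untouched. Carrying it to above the card.

```bash
python3 -m inch '[[[13,-1.3,0.6,0,0,-0.7,0],[25.9,-2.6,1.2,0,0,-1.36,0],[25.9,-2.6,1.2,0,0,-1.36,0],[25.9,-2.6,1.2,0,0,-1.36,0],[25.9,-2.6,1.2,0,0,-1.36,0],[25.9,-2.6,1.2,0,0,-1.36,0],[25.9,-2.6,1.2,0,0,-1.36,0],[25.9,-2.6,1.2,0,0,-1.36,0],[25.9,-2.6,1.2,0,0,-1.36,0],[25.9,-2.6,1.2,0,0,-1.36,0],[25.9,-2.6,1.2,0,0,-1.36,0],[25.9,-2.6,1.2,0,0,-1.36,0],[25.9,-2.6,1.2,0,0,-1.36,0],[25.9,-2.6,1.2,0,0,-1.36,0],[25.9,-2.6,1.2,0,0,-1.36,0],[25.9,-2.6,1.2,0,0,-1.36,0],[13,-1.3,0.6,0,0,-0.7,0],[0,0,0,0,0,0,0],[0,0,0,0,0,0,0]]]'
python3 - <<'E'
from h import *
s=arm.read_state(); t=s["tcp_pos"]; A=Rm(s["tcp_rot"]); plan([.4682,.1937,.205],8.67,1)
ims=[]
for n in("scene","side"):
    p,d,c=cap(n); P=cloud(c,n,d); r=P-t; L=r@A  # tool coords
    m=(abs(L[...,0])<.04)&(abs(L[...,1])<.035)&(L[...,2]>.002)&(L[...,2]<.075)
    q=L[m]*1000; print(n,m.sum(),np.percentile(q,[1,50,99],axis=0).round(1).tolist())
    for lo in range(0,72,8):
        k=q[(q[:,2]>=lo)&(q[:,2]<lo+8)]
        if len(k)>5: print(" z",lo,len(k),"x",np.percentile(k[:,0],[3,97]).round(1),"y",np.percentile(k[:,1],[3,97]).round(1))
    v,u=np.argwhere(m).mean(0).astype(int); ims.append(cv2.resize(p[max(0,v-50):max(0,v-50)+130,max(0,u-65):max(0,u-65)+130],(400,400),interpolation=2))
save("place1",np.hstack(ims))
E
```

```text
time_s: 14.38
tcp_pos: [0.4684, 0.1936, 0.204]
tcp_rot: [2.048, 2.382, -0.001]
wrist_force: [-0.6, 0.5, -0.6]
opening: 0.0177
gripper_force: 25.5
1 rows: [0.16, -0.21, -0.99] [-0.01, 0.02, -0.03]
scene 439 [[-24.5, -16.5, 3.1], [6.9, 11.8, 35.7], [26.0, 22.4, 57.7]]
 z 0 10 x [ 7.7 16.7] y [-5.6  9.3]
 z 8 28 x [-9.8 15.7] y [-6.8  9.3]
 z 16 65 x [-20.8  25.5] y [-6.4  9.9]
 z 24 80 x [-22.6  25.5] y [-5.8 12.4]
 z 32 85 x [-23.  26.] y [-9.8 15.7]
 z 40 76 x [-22.6  25.4] y [-12.   19.5]
 z 48 79 x [-21.8  25.8] y [-15.4  22.4]
 z 56 16 x [-20.6  22.9] y [-17.3  22.4]
side 798 [[-23.1, -19.9, 3.2], [8.4, -8.8, 34.0], [26.9, 19.1, 57.5]]
 z 0 36 x [ 4.6 16.7] y [-7.2  8.7]
 z 8 62 x [-12.   17.1] y [-7.7  8.2]
 z 16 120 x [-20.8  26.1] y [-7.4  7.5]
 z 24 151 x [-22.4  26.2] y [-10.7   8.9]
 z 32 131 x [-21.9  26.2] y [-13.4  12.9]
 z 40 138 x [-21.7  26.3] y [-17.3  15.2]
 z 48 139 x [-22.4  26.6] y [-20.2  19. ]
 z 56 21 x [-21.1  24.7] y [-20.1  22.4]
```

View pics/place1.png

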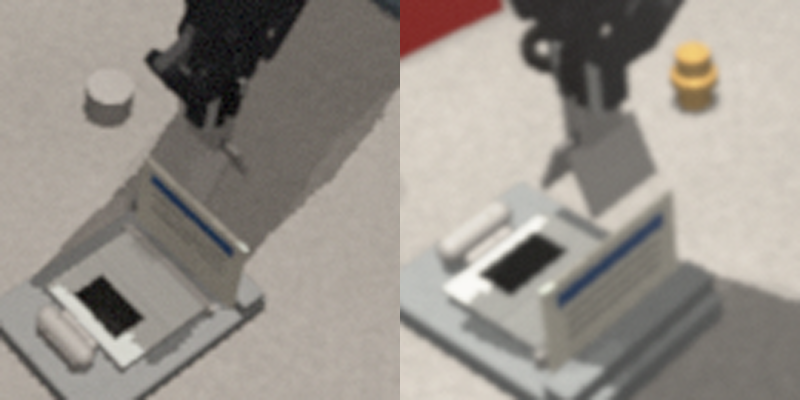

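The jaws are wide open and level above the card. The clip's centre is +1.8 mm in tool x and +1 mm in y, so I'll correct that and lower 62 mm (tips about 16 mm below the edge).

```bash
python3 -m inch '[[[-1.7,-1,0,0,0,0,0],[0,0,10,0,0,0,0],[0,0,10,0,0,0,0],[0,0,10,0,0,0,0],[0,0,10,0,0,0,0],[0,0,9,0,0,0,0],[0,0,6,0,0,0,0],[0,0,4,0,0,0,0],[0,0,3,0,0,0,0],[0,0,0,0,0,0,0],[0,0,0,0,0,0,0]]]'
python3 - <<'E'
from h import *
s=arm.read_state(); t=s["tcp_pos"]; a=np.radians(8.67); X=np.array([np.cos(a),np.sin(a)]);Y=np.array([-X[1],X[0]])
ims=[]
for n in("scene","side"):
    p,d,c=cap(n); P=cloud(c,n,d); r=P[...,:2]-[.4682,.1937]; x=r@X*1000; y=r@Y*1000; z=P[...,2]*1000
    for lo,hi in((82,88),(88,94),(94,99),(104,110)):
        m=(abs(y)<40)&(abs(x)<35)&(abs(x)>4)&(z>lo)&(z<hi); 
        if m.sum()>5: print(n,lo,m.sum(),"x",np.percentile(x[m],[3,50,97]).round(1),"y",np.percentile(y[m],[3,97]).round(1))
    m=(abs(x)<35)&(abs(y)<40)&(z>60)&(z<150); v,u=np.argwhere(m).mean(0).astype(int); ims.append(cv2.resize(p[v-50:v+50,u-50:u+50],(400,400),interpolation=2))
    m=(x>65)&(x<95)&(abs(y)<25)&(z<100);print(" pad z",np.median(z[m]))
save("place2",np.hstack(ims)); print(s["wrist_force"],s["ft_torque"])
E
```

```text
time_s: 15.85
tcp_pos: [0.4678, 0.1923, 0.1423]
tcp_rot: [2.047, 2.383, 0.0]
wrist_force: [0.6, -0.2, -0.9]
opening: 0.0171
gripper_force: 25.5
scene 82 32 x [-18.7  20.4  22.5] y [-22.5  22.7]
scene 88 49 x [-2.2 18.9 22.5] y [-23.4  25. ]
scene 94 48 x [-13.   16.1  19.7] y [-19.7  24. ]
scene 104 52 x [-8.7 11.5 15.1] y [-24.5  24.2]
 pad z 34.06614550205356
side 82 50 x [-21.9 -18.9  20.9] y [-21.1  25.1]
side 88 90 x [-20.4 -17.8  17.9] y [-23.1  25.2]
side 94 83 x [-18.5 -15.5  14.7] y [-21.1  25. ]
side 104 85 x [-13.7 -11.1  10.8] y [-21.6  24.7]
 pad z 34.67908205167025
[ 0.58408739 -0.21137973 -0.85958792] [-0.03123741 -0.03147098 -0.02466694]
```

View pics/place2.png

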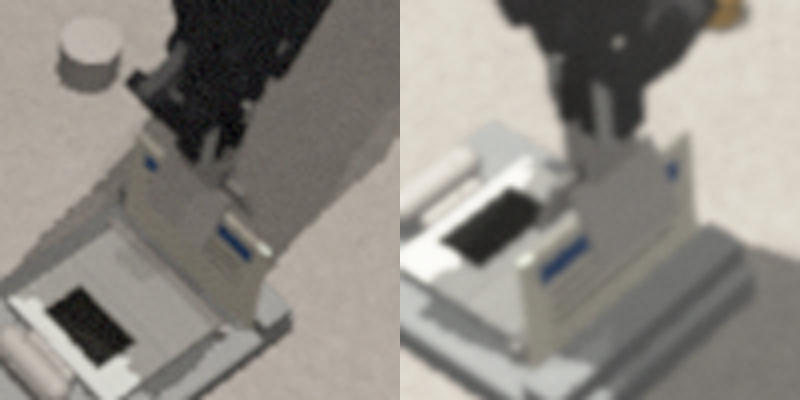

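The jaws straddle the card's middle symmetrically: ±19–20 mm in x at the tips, ±24 mm in y, tips about 16 mm below the edge. There is no contact force, and the flap is still shut (pad at 34 mm).

```bash
python3 -c "
from station import arm
print(arm.close_job())"
```

```text
the job is handed in; nothing more can be done
None
```

The job is handed in: the foot clamp is latched shut, and the larger clip is held squeezed wide open over the middle of the card's top edge without touching it. The small clip was left alone, and nothing else was touched.

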